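# Sort two tagged modules, then hold the spring carriage out at its mark

## Task

Sort the two white sensor modules by the coloured tag on top: seat the green-tagged one upright in the green-rimmed nest on the dock's carriage and the red-tagged one in the red-rimmed nest of the separate block. Once both are let go and the carriage rests at home, grip its blue handle and pull the spring-return carriage out towards the robot until its white pointer is level with the orange flag on the rail. Finish while still holding the handle there, the carriage still and both modules seated, without having shifted the flag or disturbed the other things on the bench.

Things in the scene. Friction and masses are not known exactly. Their poses are not given: they have to be found in the camera images.
- module_green: white sensor module, upright block 44 (its x) x 30 (its y) x 48 mm high, 60 to 130 g, green tag 30 x 18 mm on top; loose, stands on the bench; origin at the centre of its underside, z up; the same either way round; best gripped across the 30 mm width in its upper half
- module_red: the same module with a red tag on top; same size and origin. Which module stands where varies
- dock: grey dock fixed to the bench, 220 (x) x 130 (y) mm, origin at the centre of its underside; two aluminium side rails along x with tops 26 mm above the bench; its x axis points away from the robot along the rails; the carriage comes out along its -x; at the +x end a block up to 44 mm high
- carriage (a joint): travel of the dock's spring-return carriage in m: 0 at rest (home), grows as it is pulled along the dock's -x, up to 0.085; the spring pulls it home with 4.8 N at 0 and 60 N/m more (about 8 N at 50 mm)
- pass_nest (a point): centre of the floor of the green-rimmed nest on the carriage (22 mm above the bench, moves with the carriage); pocket 52 (dock x) x 38 (dock y) mm, walls 4 mm thick and 9 mm high; a module's 44 mm side lies along the dock's x; axes as the dock's
- reject_block: grey block with the red-rimmed reject nest, fixed to the bench, 90 (x) x 70 (y) x 12 mm plus rim, origin at the centre of its underside
- reject_nest (a point): centre of the floor of the red-rimmed nest (12 mm above the bench); pocket 52 (block x) x 38 (block y) mm, walls 4 mm thick and 9 mm high; a module's 44 mm side lies along the block's x; axes as the block's
- handle_top (a point): centre of the top of the blue upright handle on the front of the carriage, 75 mm above the bench; the handle is 16 (dock x) x 20 (dock y) mm in section, rounded, and rises from 27 to 75 mm above the bench; it stands 85 mm in front (dock -x) of the pass nest centre and moves with the carriage; axes as the dock's
- pointer (a point): tip of the white pointer at the left (+y) edge of the carriage, 28 mm above the bench; moves with the carriage; axes as the dock's
- flag_tip (a point): tip of the orange flag that is clipped on the left (+y) rail, 28 mm above the bench, tops out 33 mm above the bench: the mark. The pointer is level with it when both have the same x along the dock. Axes as the dock's
- flag (a joint): place of the orange flag along the rail in m: the carriage's pointer is level with it when the carriage's travel has the same value (35 to 65 mm); stiff to move, to be left where it is
- timer: white lab timer 62 x 66 x 18 mm, loose bystander, origin at the centre of its underside
- tally_counter: white hand tally counter 51 x 56 x 23 mm, loose bystander, origin at its underside
- dropper_blue: dropper bottle with a blue band, 26 mm across, 68 mm high, loose bystander, origin at its underside
- dropper_yellow: dropper bottle with a yellow band, 26 mm across, 68 mm high, loose bystander, origin at its underside
- cup_b: sample cup with a red lid on top, 47 mm across, 66 mm high, loose bystander, origin at its underside

How it is judged:
On the way, in this order (a step that is already met when the one before it is completed fails the run):
1. both modules are seated in their nests and let go, the carriage at rest (horizontal distance between module_green and pass_nest below 0.007 m and z of module_green in the frame of pass_nest between -0.003 and 0.003 m and angle between each of module_green, module_red's own z axis and vertical below 0.08 rad and angle between the x axis of module_green and the x axis of pass_nest, either way round below 0.25 rad and horizontal distance between module_red and reject_nest below 0.007 m and z of module_red in the frame of reject_nest between -0.003 and 0.003 m and angle between the x axis of module_red and the x axis of reject_nest, either way round below 0.25 rad and contact force between the fingers and module_green below 0.05 N and contact force between the fingers and module_red below 0.05 N and value of joint carriage below 0.006 m), for 0.2 s.
2. the carriage is pulled out to the flag by its handle (x of pointer in the frame of flag_tip between -0.005 and 0.005 m and contact force between the fingers and carriage_c6 above 2 N), for 0.3 s.
At the end, for the whole second after the job is handed in: Fingers hold the blue handle (over 2 N); the still carriage's pointer is within 5 mm of the flag along the dock; green-tagged module in the green nest, red-tagged in the red (within 7 mm of centre, 3 mm of the floor, upright, long side along the nest), not touched by the fingers (all of step 2 and velocity of joint carriage between -0.02 and 0.02 m/s and horizontal distance between module_green and pass_nest below 0.007 m and z of module_green in the frame of pass_nest between -0.003 and 0.003 m and angle between each of module_green, module_red's own z axis and vertical below 0.08 rad and angle between the x axis of module_green and the x axis of pass_nest, either way round below 0.25 rad and horizontal distance between module_red and reject_nest below 0.007 m and z of module_red in the frame of reject_nest between -0.003 and 0.003 m and angle between the x axis of module_red and the x axis of reject_nest, either way round below 0.25 rad and contact force between the fingers and module_green below 0.05 N and contact force between the fingers and module_red below 0.05 N); the arm keeps its last pose, push and grip.
It fails at once if the orange flag is shifted along the rail by more than 4 mm (distance of flag_tip from where it was at the start of the episode above 0.004 m).
It fails at once if a bystander is moved by more than 30 mm (distance of any of timer, tally_counter, dropper_blue, dropper_yellow, cup_b from where it was at the start of the episode above 0.03 m).
It also fails if it takes over 61 s, if anything falls off the work surface, if the arm or the gripper's body presses on something with over 40 N, if the wrist force passes 120 N, or if a joint passes its speed limit or range.

## Robot

A 6-joint arm with a two-finger parallel gripper is mounted at the origin on a cart in front of the work surface, level with it; the furniture and walls round the work are solid. World frame = base frame: x ahead of the robot, y to its left, z up, the work surface at z = 0. Lengths are in m, angles in rad, forces in N, time in s.
With the tool pointing down it reaches from about 0.275 to 0.725 m from the base axis. Payload 5.6 kg.
Tool frame: the origin (TCP) lies between the finger pads; the fingertips stand 14 mm ahead of it and the grasp point (between the pads) lies 5 mm behind it; z points along the fingers, y is the direction in which the jaws open and shut (so a half turn about z gives the same grasp; the last joint's range is limited). The gripper opens to 85 mm and grips with 20 to 120 N. Pads are 22 mm wide; open, the fingers measure 114 mm over their backs; the gripper's body (76 mm by 85 mm) begins 54 mm behind the grasp point. The pads swing forward as they close: fully open they stand 13 mm farther back than shut.
Start: joints at [-1.052, 0.255, 0.108, 0, -1.424, -0.285], TCP at [0.127, -0.535, 0.245] pointing down, gripper open.
Joint ranges: [-2.95, 2.95], [-1.21, 1.97], [-1.09, 1.5], [-2.87, 1.71], [-2.94, -0.07], [-3.05, 3.05]. Speed limits (rad/s): [2.57, 2.57, 3.14, 3.14, 3.14, 3.14].

## Interface

Orientations are given as [roll, pitch, yaw] about the fixed x, y, z axes, in that order (R = Rz(yaw) Ry(pitch) Rx(roll)).
In Python, from bench import bot, vision gives the robot as it stands. The module is installed in compiled form; this text tells all that it offers.
- The arm moves only by the tool send_rows, never from a script. Its argument "rows" is a list that holds one entry, the list of rows, each a list of 5 numbers: the shift along the tool's x, y, z in cm, then the turn about the tool's z in rad, then the closure, from 0 (fully open) to 1 (shut). A call has 1 to 8 rows; each row shifts and turns the commanded pose from where the row before left it, along the tool's axes as they then stand; what a row does not reach is not made up. A row lasts 1/10 s, in which the tool goes at most 50 mm and 8.59 degrees, less where a joint would pass 70% of its speed; a pose out of reach is approached as far as the arm can. A call with a gripper value outside its range is refused whole. The fingers move at their own pace and stop on an object; "force" is the grip in N (left out, the last holds). Time passes only in rows, so rows that do not move let the fingers close. It gives the time, the measured TCP pose, the force and the opening at its end, in the units of the state.
- bot.get_state(): the state, without advancing time (a new reading comes with each control period).
- vision.grab_frame(name): name is "side" or "top"; returns (picture, depth): 480x640x3 uint8, blue, green, red; 480x640 float32, m along the optical axis (not along the pixel's ray), 0 where there is no reading.
- vision.get_calibration(name): a dict with "vertical_fov" (degrees; the focal length in pixels is half the picture's height over the tangent of half this angle, whatever the lens; pixels are square), "cx", "cy" (the principal point, pixels), "k1" (the pictures are not rectified: a ray, as slopes to the right and down, at radius r is drawn at 1 + k1 r^2 times it, then the intrinsics apply), "rvec" (rotation vector, rad) and "tvec" (3), from world to camera coordinates, as OpenCV has them. Camera axes: x right, y down, z forward; pixel columns grow to the right and rows downward; lengths in m; the calibration is good to about 2 mm. A picture is of the moment at which its call begins. get_calibration takes no time and is no camera call.
- bot.finish_job(): hands the job in, once; it reports no verdict.
The state is a dict: "time_s": time; "qpos": joint angles; "qvel": joint speeds; "joint_torque": joint torques, N m; "ee_pos": TCP position; "orientation": TCP orientation; "contact_force": force on the tool from outside, world axes, zero at the start; "torque": the same for the moment, N m; "opening": opening from 0.0 (shut) to 1.0 (fully open).
Only numpy, scipy, OpenCV 4.12 (cv2) and the standard library are available. Lean on these libraries where they do the work, as an engineer would, in place of code of your own. Each camera call takes 0.05 s, during which the arm holds its last target.

## Working session

There is one attempt and no reset: what is moved stays moved. The work goes in short steps, Python scripts to look and compute and a tool call to move; the robot and the scene stay as the last step left them, time stands still between calls to the robot, and variables do not carry over. Pictures are saved under pics/ and viewed, and the job is handed in when it is done.

Besides the shell and the picture viewer there is one more tool, called by a JSON object that holds its "method" and its "body", one argument or row to a line. send_rows: Moves the arm, as the interface text tells. Its arguments: {"type":"object","properties":{"rows":{"type":"array","items":{"type":"array","items":{"type":"array","items":{"type":"number"}}}},"force":{"type":"number"}},"required":["rows"]}

```bash
mkdir -p pics; cat > h.py <<'E'
import numpy as np, cv2
from bench import bot, vision
def cal(n):
    c=vision.get_calibration(n); f=240/np.tan(np.radians(c['vertical_fov'])/2)
    R=cv2.Rodrigues(np.array(c['rvec'],float))[0]; t=np.array(c['tvec'],float).ravel()
    return f,c['cx'],c['cy'],c['k1'],R,t
def slopes(n,uv):
    f,cx,cy,k1,R,t=cal(n); uv=np.atleast_2d(uv).astype(float)
    K=np.array([[f,0,cx],[0,f,cy],[0,0,1]])
    return cv2.undistortPointsIter(uv[:,None,:],K,np.array([k1,0,0,0,0.]),None,None,(3,50,1e-10))[:,0,:]
def plane(n,uv,z):
    f,cx,cy,k1,R,t=cal(n); s=slopes(n,uv)
    d=np.c_[s,np.ones(len(s))]@R; o=-R.T@t
    return o+d*((z-o[2])/d[:,2])[:,None]
def dep(n,uv,D):
    f,cx,cy,k1,R,t=cal(n); s=slopes(n,uv); uv=np.atleast_2d(uv).astype(int)
    z=D[uv[:,1],uv[:,0]]
    return (np.c_[s,np.ones(len(s))]*z[:,None]-t)@R
def proj(n,P):
    f,cx,cy,k1,R,t=cal(n)
    K=np.array([[f,0,cx],[0,f,cy],[0,0,1]])
    return cv2.projectPoints(np.atleast_2d(P).astype(float),cv2.Rodrigues(R)[0],t,K,np.array([k1,0,0,0,0.]))[0][:,0,:]
E
python3 - <<'E'
from h import *
for n in('top','side'):
    p,d=vision.grab_frame(n); cv2.imwrite(f'pics/{n}0.png',p); np.savez(f'{n}0.npz',p=p,d=d)
    c=cal(n); print(n,c[:4],-c[4].T@c[5], (d>0).mean())
print(bot.get_state())
E
```

```text
top (np.float64(485.8578792157373), 321.02898948606725, 240.11548961850906, -0.003191844373860219) [ 0.38416072 -0.01165014  1.3692466 ] 0.9959928385416666
side (np.float64(472.8060752494172), 317.5318984861852, 242.55893903054434, -0.1295626619677455) [0.07150068 0.8287537  0.69242938] 0.9954296875
{'time_s': 0.1, 'qpos': array([-1.05239995e+00,  2.55661370e-01,  1.07135517e-01, -4.29924629e-04,
       -1.42386679e+00, -2.84626730e-01]), 'qvel': array([ 0.00103808, -0.00029276,  0.0026907 ,  0.0016411 , -0.00032268,
        0.00046576]), 'joint_torque': array([-2.90443313e-03, -3.87605023e+01,  2.38472575e+01,  5.37785992e+00,
       -3.79881953e-03, -4.38326111e-06]), 'ee_pos': array([ 0.12738392, -0.53462362,  0.24449959]), 'orientation': array([ 3.13994115e+00, -4.01644791e-05, -2.90788625e+00]), 'contact_force': array([ 0.30280043, -0.05182029, -0.6352341 ]), 'torque': array([ 0.08739341, -0.03120813,  0.03613984]), 'opening': 1.000115136590112}
```

View pics/top0.png

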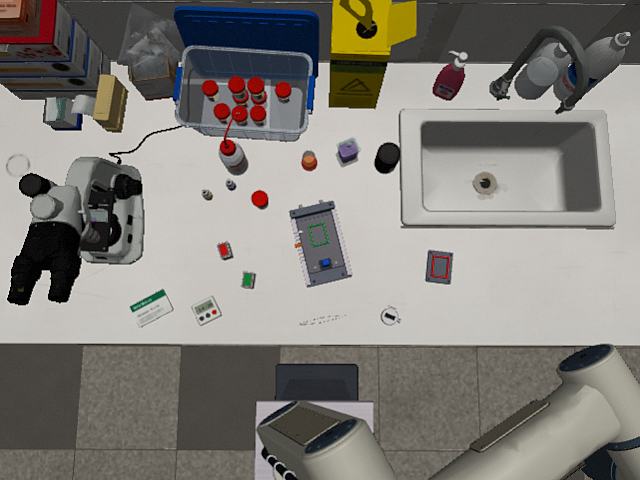

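View pics/side0.png

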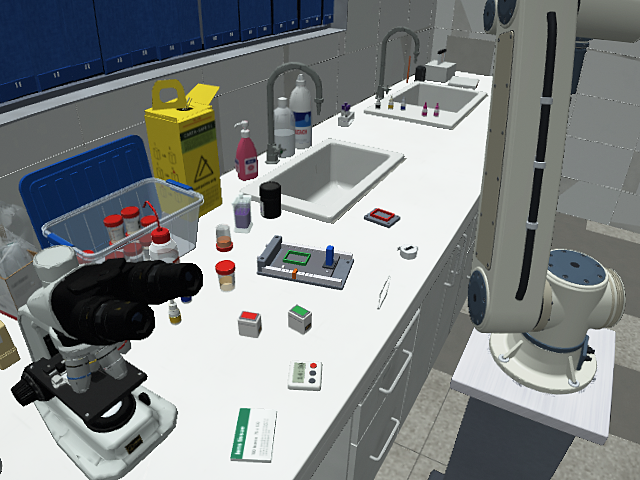

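The top view shows the red tag at (224,251), the green tag at (248,280), the green nest at (318,234), the handle at (325,263), the orange flag at (298,245) and the reject nest at (439,266). Next I'll measure them.

```bash
cat > m.py <<'E'
from h import *
def masks(p):
    b,g,r=[p[...,i].astype(int) for i in range(3)]
    return dict(red=(r-np.maximum(g,b)>60),green=(g-np.maximum(r,b)>50),blue=(b-np.maximum(r,g)>50),orange=(r>180)&(g>60)&(g<170)&(r-b>100))
def blobs(n,p,amin=6):
    for k,m in masks(p).items():
        N,L,S,C=cv2.connectedComponentsWithStats(m.astype(np.uint8),connectivity=8)
        for i in range(1,N):
            if S[i,4]>=amin:
                pts=np.argwhere(L==i)[:,::-1].astype(np.float32)
                yield k,S[i],C[i],pts
E
python3 - <<'E'
from m import *
for n,roi in(('top',(190,180,470,330)),('side',(160,200,450,400))):
    z=np.load(f'{n}0.npz'); p,d=z['p'],z['d']
    for k,S,C,pts in blobs(n,p):
        if roi[0]<C[0]<roi[2] and roi[1]<C[1]<roi[3]:
            P=dep(n,[C],d)[0]
            print(n,k,S,C.round(1),'depthpt',P.round(4))
    x0,y0,x1,y1=roi
z=np.load('top0.npz')['p']
cv2.imwrite('pics/dock0.png',cv2.resize(z[190:300,280:370],None,fx=6,fy=5.4,interpolation=cv2.INTER_CUBIC))
z=np.load('side0.npz')['p']
cv2.imwrite('pics/dockside0.png',cv2.resize(z[225:295,250:360],None,fx=7,fy=7,interpolation=cv2.INTER_CUBIC))
E
```

```text
top red [252 190  16  17 205] [259.3 198. ] depthpt [0.7017 0.1549 0.0657]
top red [295 243   7   4  18] [297.7 244.6] depthpt [0.5777 0.0492 0.0324]
top red [219 244   9  12  75] [223.1 249.3] depthpt [0.5615 0.2533 0.0459]
top red [431 255  19  23 131] [439.9 266.3] depthpt [ 0.5212 -0.35    0.0111]
top red [212 310   4   4  14] [213.7 311.5] depthpt [0.3925 0.2782 0.0194]
top green [308 223  21  24  92] [317.9 234.2] depthpt [ 0.6089 -0.0068  0.0229]
top green [244 274   7  11  62] [246.9 279.2] depthpt [0.4789 0.1841 0.0559]
top blue [322 259   8   7  43] [325.3 261.9] depthpt [ 0.5253 -0.0271  0.073 ]
top orange [295 244   6   2   8] [297.2 244.4] depthpt [0.5782 0.0504 0.0324]
side red [370 208  24  14 135] [381.6 214.2] depthpt [ 0.522  -0.3579  0.01  ]
side red [219 240  10   3  23] [223.5 241.1] depthpt [0.8066 0.0347 0.0306]
side red [216 242  17  10  73] [223.9 247.7] depthpt [0.8047 0.0378 0.0121]
side red [215 260  20  15 237] [224.5 267. ] depthpt [0.6939 0.1623 0.0648]
side red [292 268   5  11  31] [294.  273.4] depthpt [0.5697 0.0598 0.0302]
side red [241 312  16   8  90] [248.5 315.1] depthpt [0.5573 0.2536 0.0486]
side red [310 363   7   5  24] [312.9 365. ] depthpt [0.3891 0.2771 0.0155]
side green [283 250  27  14  61] [296.  256.9] depthpt [ 0.613  -0.0176  0.0182]
side green [292 306  16  10  79] [299.4 310.2] depthpt [0.4762 0.1851 0.0478]
side blue [326 245   8  21 121] [328.7 254.8] depthpt [ 0.5183 -0.0171  0.0575]
side blue [181 297   8   5  26] [184.5 299.2] depthpt [0.7425 0.2542 0.0122]
side orange [220 241   8   2  14] [223.2 241.4] depthpt [0.807  0.0354 0.0299]
side orange [292 269   5   4  12] [294.2 270.5] depthpt [0.5756 0.0492 0.0301]
```

View pics/dock0.png

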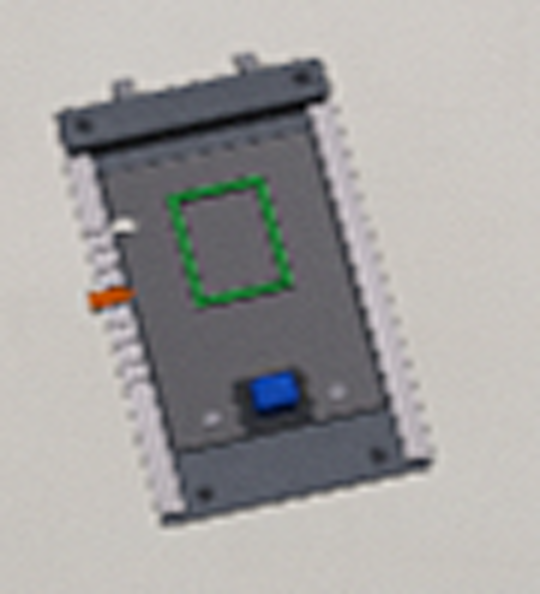

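View pics/dockside0.png

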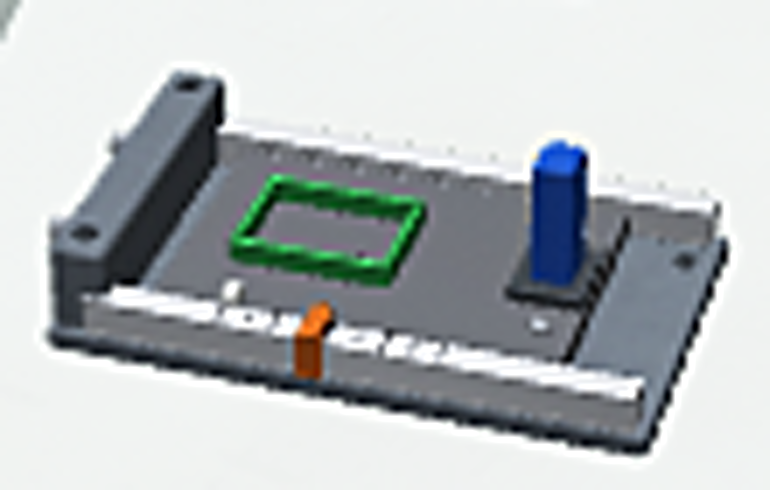

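```bash
cat > meas.py <<'E'
from m import *
def ang(P):
    # axis direction of filled shape: second moments in world xy
    Q=P[:,:2]-P[:,:2].mean(0); w,v=np.linalg.eigh(Q.T@Q/len(Q)); a=np.arctan2(v[1,1],v[0,1]); return np.degrees((a+np.pi/2)%np.pi-np.pi/2), np.sqrt(w[::-1])
def rect(P):
    c,s,a=cv2.minAreaRect((P[:,:2]*1000).astype(np.float32)); return np.round(c,1),np.round(s,1),round(a,1)
def run(zt,zs):
  out={}
  for n,zz in(('top',zt),('side',zs)):
    p=zz
    for k,S,C,pts in blobs(n,p):
        for name,col,roi,h in LIST:
            if col!=k: continue
            W=plane(n,pts,h)
            c=W.mean(0)
            if np.hypot(*(c[:2]-roi))<0.04:
                print(n,name,len(pts),'mean',c.round(4)[:2],'ang,std',ang(W),'rect',rect(W))
LIST=[('mr','red',(.56,.25),.048),('mg','green',(.48,.185),.048),('rim','green',(.61,-.007),.031),('rej','red',(.52,-.35),.021),('handle','blue',(.525,-.027),.075),('flag','orange',(.577,.05),.033),('flag','red',(.577,.05),.033)]
E
python3 - <<'E'
from meas import *
t=np.load('top0.npz');s=np.load('side0.npz')
run(t['p'],s['p'])
p=t['p'];
tiles=[cv2.resize(p[y-20:y+20,x-20:x+20],(390,390),interpolation=cv2.INTER_CUBIC) for x,y in((224,251),(248,280))]
cv2.imwrite('pics/mod.png',np.hstack(tiles))
tiles=[cv2.resize(s['p'][y-20:y+20,x-20:x+20],(390,390),interpolation=cv2.INTER_CUBIC) for x,y in((249,320),(300,316))]
cv2.imwrite('pics/mods.png',np.hstack(tiles))
E
```

```text
top flag 18 mean [0.5776 0.0492] ang,std (np.float64(-74.20807364172279), array([0.00539481, 0.00213909])) rect (array([577.7,  48.6]), array([ 6.8, 17.5]), 14.5)
top mr 75 mean [0.5612 0.2529] ang,std (np.float64(17.813874521309668), array([0.00892825, 0.00530913])) rect (array([561.2, 252.8]), array([30.1, 18. ]), 17.8)
top rej 131 mean [ 0.5202 -0.3475] ang,std (np.float64(-9.809468674782394), array([0.02189411, 0.01791587])) rect (array([ 520.7, -347.4]), array([47.3, 61. ]), 83.3)
top rim 92 mean [ 0.6076 -0.0068] ang,std (np.float64(15.283029903230975), array([0.02167137, 0.01797406])) rect (array([607.4,  -7. ]), array([59.1, 45.5]), 14.3)
top mg 62 mean [0.4795 0.1853] ang,std (np.float64(-6.104689223745731), array([0.00835056, 0.00460064])) rect (array([479.6, 185.1]), array([15.2, 27.9]), 82.2)
top handle 43 mean [ 0.5251 -0.0271] ang,std (np.float64(-72.12947531272295), array([0.0057043 , 0.00444714])) rect (array([525.2, -27. ]), array([15. , 19.5]), 14.4)
top flag 8 mean [0.5781 0.0504] ang,std (np.float64(-78.04334649358084), array([0.00441752, 0.00104696])) rect (array
[... 494 characters left out ...]
[557.9, 253.2]), array([30.2, 18.8]), 17.6)
side rim 61 mean [ 0.6028 -0.0017] ang,std (np.float64(7.416725685984526), array([0.02259966, 0.01751717])) rect (array([603.4,  -4.9]), array([59. , 45.9]), 14.1)
side mg 79 mean [0.4762 0.1853] ang,std (np.float64(-8.744110519432907), array([0.00837509, 0.00534446])) rect (array([476.5, 185.3]), array([17.8, 28.8]), 83.6)
side handle 121 mean [0.5062 0.0057] ang,std (np.float64(-62.69524971034153), array([0.02446008, 0.0041867 ])) rect (array([506.7,   5.5]), array([16.5, 85.4]), 24.8)
side flag 12 mean [0.5734 0.0526] ang,std (np.float64(-83.68329748041924), array([0.00500666, 0.00189883])) rect (array([573.1,  52.7]), array([ 6. , 14.8]), 11.2)
```

View pics/mod.png

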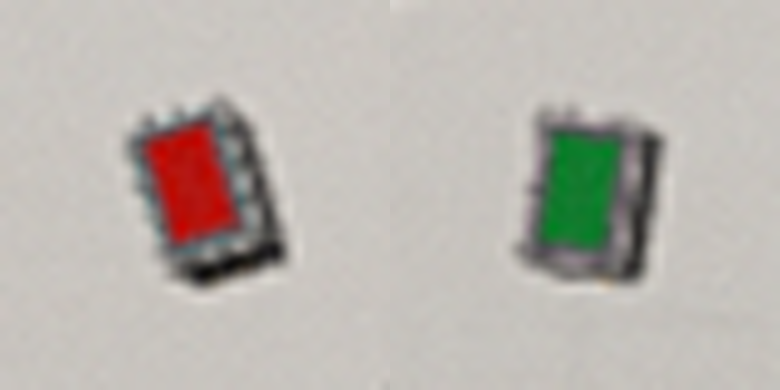

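View pics/mods.png

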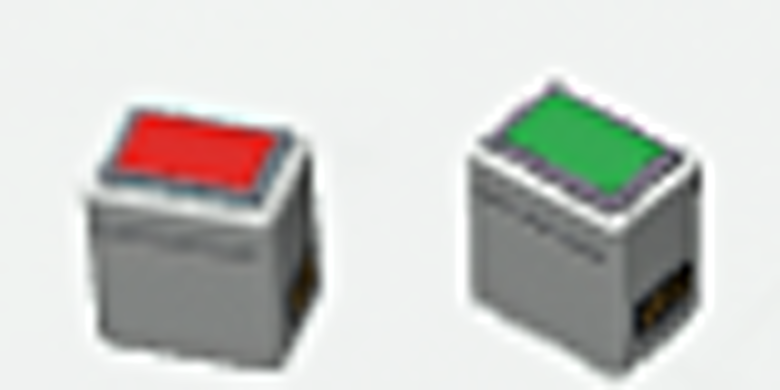

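Both views agree to about 3–4 mm. The tags measure 30x18 and the rims 60x46, as they should, and handle to nest is 85 mm. Next I'll turn and head for the green module.

```bash
cat > go.py <<'E'
from h import *
import sys
def go(x,y,z,yawdeg):
    s=bot.get_state(); p=s['ee_pos']; r,pi_,yaw=s['orientation']
    d=(np.degrees(yaw)-yawdeg+90)%180-90   # tool-z turn (+) lowers world yaw
    print('t',s['time_s'],'pos',p.round(4),'yaw',np.degrees(yaw).round(2),'open',round(s['opening'],3),'F',np.round(s['contact_force'],1))
    f=yaw-np.radians(d)
    R=cv2.Rodrigues(np.array([0,0,f]))[0]@np.diag([1,-1,-1.])
    R0=cv2.Rodrigues(np.array([0,0,yaw]))[0]@np.diag([1,-1,-1.])
    D=np.array([x,y,z])-p
    print('turn rad',np.radians(d).round(4),'then cm',(R.T@D*100).round(2),'| untuned cm',(R0.T@D*100).round(2))
if __name__=='__main__': go(*map(float,sys.argv[1:]))
E
python3 go.py .478 .185 .16 -7.5
```

```text
t 0.1 pos [ 0.1274 -0.5346  0.2445] yaw -166.61 open 1.0 F [ 0.3 -0.1 -0.6]
turn rad 0.3646 then cm [-25.37  75.92   8.45] | untuned cm [-50.77  61.89   8.45]
```

{"method": "send_rows", "body": {
  "rows": [
    [[0,0,0,0.12,0],[0,0,0,0.12,0],[0,0,0,0.12,0],[-1.3,3.8,0,0,0],[-1.3,3.8,0,0,0],[-1.3,3.8,0,0,0],[-1.3,3.8,0,0,0],[-1.3,3.8,0,0,0]]
  ],
  "force": 30
}}

```text
time_s: 0.9
ee_pos: [0.216, -0.3531, 0.2449]
orientation: [3.141, -0.0, 3.015]
contact_force: [1.1, -0.0, 0.1]
opening: 1.001
```

{"method": "send_rows", "body": {
  "rows": [
    [[-1.3,3.8,0,0,0],[-1.3,3.8,0,0,0],[-1.3,3.8,0,0,0],[-1.3,3.8,0,0,0],[-1.3,3.8,0,0,0],[-1.3,3.8,0,0,0],[-1.3,3.8,0,0,0],[-1.3,3.8,0,0,0]]
  ]
}}

```text
time_s: 1.7
ee_pos: [0.3574, -0.0645, 0.2452]
orientation: [3.141, 0.0, 3.016]
contact_force: [1.2, 0.3, -0.3]
opening: 1.002
```

```bash
python3 go.py .478 .185 .16 -7.5
```

```text
t 1.7 pos [ 0.3574 -0.0645  0.2452] yaw 172.79 open 1.002 F [ 1.2  0.3 -0.3]
turn rad 0.0051 then cm [-8.7  26.31  8.52] | untuned cm [-8.84 26.27  8.52]
```

{"method": "send_rows", "body": {
  "rows": [
    [[-1.3,3.8,1,0,0],[-1.3,3.8,1,0,0],[-1.3,3.8,1,0,0],[-1.3,3.8,1,0,0],[-1.3,3.8,1,0,0],[-1.3,3.8,1,0,0],[0,0,0,0,0],[0,0,0,0,0]]
  ]
}}

```text
time_s: 2.5
ee_pos: [0.463, 0.1504, 0.1843]
orientation: [-3.14, -0.002, 3.016]
contact_force: [0.9, -0.7, 0.1]
opening: 0.998
```

```bash
python3 go.py .478 .185 .10 -7.5
```

```text
t 2.5 pos [0.463  0.1504 0.1843] yaw 172.83 open 0.998 F [ 0.9 -0.7  0.1]
turn rad 0.0058 then cm [-1.04  3.62  8.43] | untuned cm [-1.06  3.62  8.43]
```

Align above it, then descend.

{"method": "send_rows", "body": {
  "rows": [
    [[-1.0,3.6,1.4,0,0],[0,0,3,0,0.3],[0,0,3,0,0.3],[0,0,1,0,0.3],[0,0,0,0,0.3],[0,0,0,0,0.3]]
  ]
}}

```text
time_s: 3.1
ee_pos: [0.4786, 0.1844, 0.1029]
orientation: [3.141, 0.002, 3.015]
contact_force: [0.0, 0.3, -0.1]
opening: 0.694
```

```bash
python3 go.py .478 .185 .031 -7.5; python3 - <<'E'
from h import *
for n in('top','side'):
    p,d=vision.grab_frame(n); c=proj(n,[.478,.185,.05])[0].astype(int); x,y=c
    cv2.imwrite(f'pics/g1{n}.png',cv2.resize(p[y-50:y+50,x-60:x+60],None,fx=5,fy=5))
E
```

```text
t 3.1 pos [0.4786 0.1844 0.1029] yaw 172.76 open 0.694 F [ 0.   0.3 -0.1]
turn rad 0.0045 then cm [0.07 0.05 7.19] | untuned cm [0.07 0.05 7.19]
```

View pics/g1side.png

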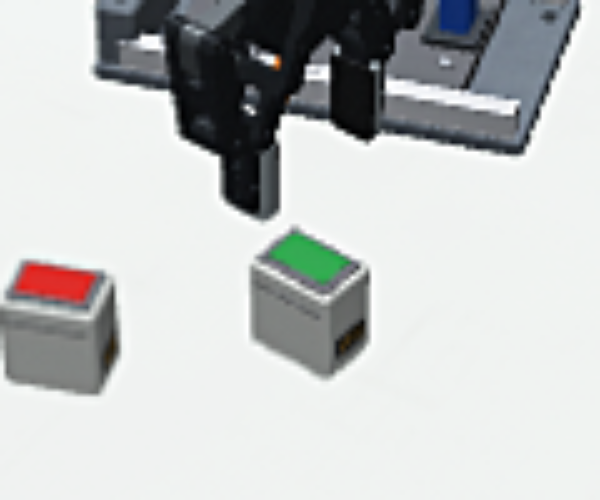

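The side crop shows the green module at about (305,300), with both fingers above it and straddling it. I'll go down and grip.

{"method": "send_rows", "body": {
  "rows": [
    [[0.1,0,2,0,0.3],[0,0,2,0,0.3],[0,0,2,0,0.3],[0,0,1.1,0,0.3],[0,0,0,0,0.3],[0,0,0,0,1],[0,0,0,0,1],[0,0,0,0,1]]
  ]
}}

```text
time_s: 4.0
ee_pos: [0.4778, 0.1853, 0.0316]
orientation: [3.14, 0.002, 3.016]
contact_force: [-1.2, 0.8, 4.2]
opening: 0.345
```

{"method": "send_rows", "body": {
  "rows": [
    [[0,0,0,0,1],[0,0,0,0,1],[0,0,0,0,1],[0,0,-2,0,1],[0,0,-2,0,1],[0,0,-3,0,1],[0,0,-2,0,1],[0,0,0,0,1]]
  ]
}}

```text
time_s: 4.8
ee_pos: [0.4784, 0.1856, 0.1234]
orientation: [3.138, 0.005, 3.016]
contact_force: [0.8, -0.3, -0.6]
opening: 0.345
```

```bash
python3 go.py .607 -.007 .125 14.2; python3 - <<'E'
from h import *
for n in('top','side'):
    p,d=vision.grab_frame(n); c=proj(n,[.478,.185,.1])[0].astype(int); x,y=c
    cv2.imwrite(f'pics/g2{n}.png',cv2.resize(p[y-50:y+50,x-60:x+60],None,fx=5,fy=5))
E
```

```text
t 4.8 pos [0.4784 0.1856 0.1234] yaw 172.79 open 0.345 F [ 0.8 -0.3 -0.6]
turn rad -0.3737 then cm [ -7.74 -21.83  -0.16] | untuned cm [-15.18 -17.5   -0.16]
```

View pics/g2side.png

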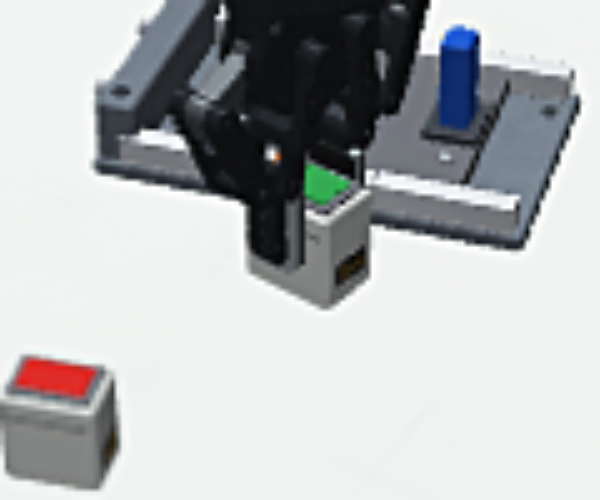

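View pics/g2top.png

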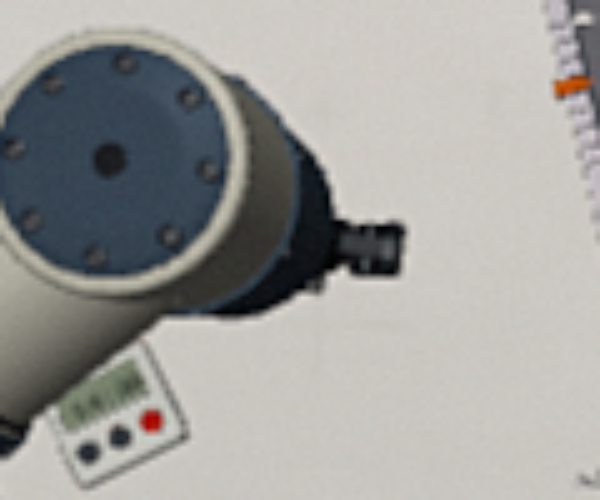

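The green module is held at 29 mm and is about centred in the jaws. Next I'll turn and carry it over the nest.

{"method": "send_rows", "body": {
  "rows": [
    [[0,0,-0.5,-0.125,1],[0,0,-0.5,-0.125,1],[0,0,0,-0.124,1],[-1.3,-3.6,0,0,1],[-1.3,-3.6,0,0,1],[-1.3,-3.6,0,0,1],[-1.3,-3.6,0,0,1],[-1.3,-3.6,0,0,1]]
  ]
}}

```text
time_s: 5.7
ee_pos: [0.5837, 0.0247, 0.1285]
orientation: [3.141, -0.003, -2.894]
contact_force: [0.3, 0.2, -0.9]
opening: 0.343
```

{"method": "send_rows", "body": {
  "rows": [
    [[-1.2,-3.6,0,0,1],[0,0,1,0,1],[0,0,1.5,0,1],[0,0,0,0,1],[0,0,0,0,1]]
  ]
}}

```text
time_s: 6.2
ee_pos: [0.6036, -0.0057, 0.1043]
orientation: [3.142, -0.003, -2.893]
contact_force: [1.1, 0.6, -1.0]
opening: 0.348
```

```bash
python3 go.py .607 -.007 .053 14.2; python3 - <<'E'
from h import *
for n in('top','side'):
    p,d=vision.grab_frame(n); np.savez(n+'1.npz',p=p,d=d); c=proj(n,[.607,-.007,.06])[0].astype(int); x,y=c
    cv2.imwrite(f'pics/g3{n}.png',cv2.resize(p[y-50:y+50,x-60:x+60],None,fx=6,fy=6,interpolation=cv2.INTER_CUBIC))
E
```

```text
t 6.2 pos [ 0.6036 -0.0057  0.1043] yaw -165.78 open 0.348 F [ 1.1  0.6 -1. ]
turn rad 0.0003 then cm [-0.29 -0.21  5.13] | untuned cm [-0.29 -0.21  5.13]
```

View pics/g3side.png

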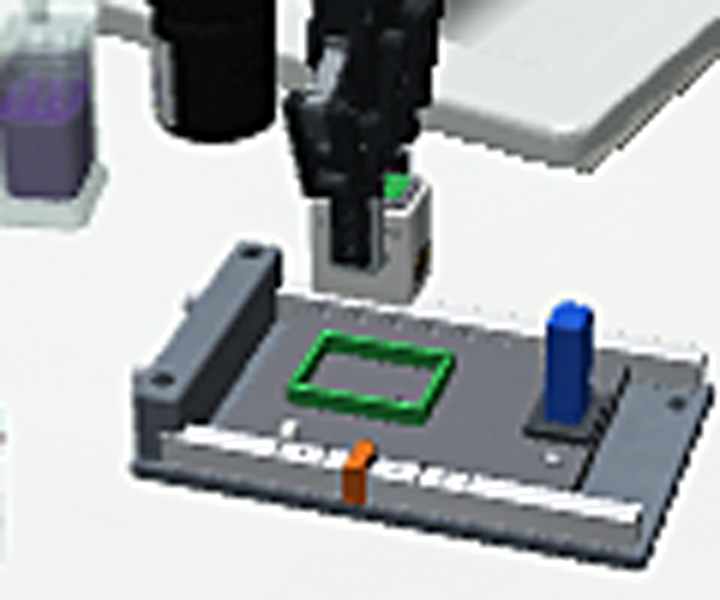

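View pics/g3top.png

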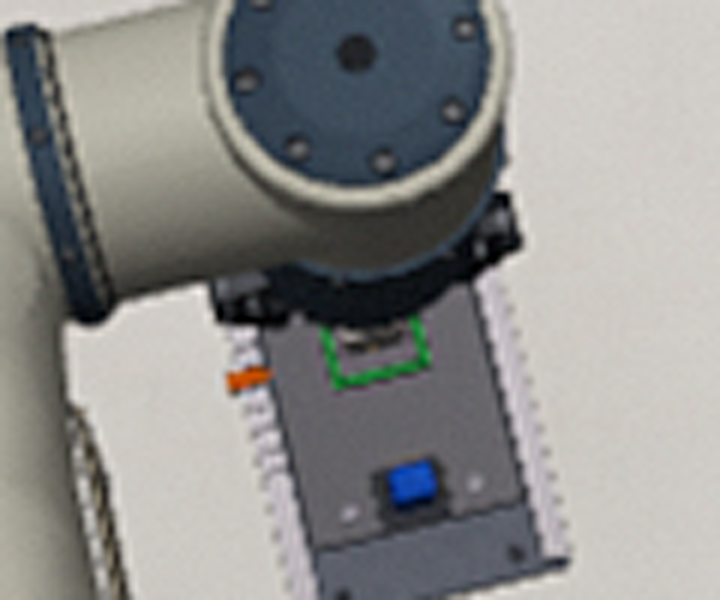

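```bash
python3 - <<'E'
from h import *
c=proj('side',[.607,-.007,.06])[0].astype(int); o=c-[60,50]
P=lambda pts,z: plane('side',np.array(pts)/6.+o-0.4,z)[:,:2]
A=P([(412,302),(315,286)],.073); print(A.round(4))
a=np.radians(14.2); ux=np.array([np.cos(a),np.sin(a)]); uy=np.array([-ux[1],ux[0]])
print('len',np.linalg.norm(A[0]-A[1]),'centre est',(A.mean(0)-uy*.015).round(4))
# rim outer top corners
B=P([(327,333),(455,352),(424,414),(290,388)],.031); print(B.round(4),B.mean(0).round(4))
E
```

```text
[[ 0.5817 -0.0024]
 [ 0.6221  0.0079]]
len 0.041682702546545616 centre est [ 0.6056 -0.0118]
[[ 0.6344 -0.0188]
 [ 0.5801 -0.0346]
 [ 0.5674  0.0116]
 [ 0.6247  0.0243]] [ 0.6017 -0.0044]
```

{"method": "send_rows", "body": {
  "rows": [
    [[-0.15,0,1.5,0,1],[0,0,1.5,0,1],[0,0,0.6,0,1],[0,0,0,0,1],[0,0,0,0,1]]
  ]
}}

```text
time_s: 6.8
ee_pos: [0.6064, -0.0053, 0.0702]
orientation: [-3.141, 0.001, -2.893]
contact_force: [0.6, 0.3, -0.2]
opening: 0.345
```

```bash
python3 go.py .605 -.006 .053 14.2; python3 - <<'E'
from h import *
for n in('side',):
    p,d=vision.grab_frame(n); np.savez(n+'2.npz',p=p,d=d); c=proj(n,[.607,-.007,.06])[0].astype(int); x,y=c
    cv2.imwrite(f'pics/g4{n}.png',cv2.resize(p[y-30:y+35,x-40:x+45],None,fx=9,fy=9,interpolation=cv2.INTER_CUBIC))
E
```

```text
t 6.8 pos [ 0.6064 -0.0053  0.0702] yaw -165.78 open 0.345 F [ 0.6  0.3 -0.2]
turn rad 0.0004 then cm [ 0.16 -0.03  1.72] | untuned cm [ 0.16 -0.03  1.72]
```

View pics/g4side.png

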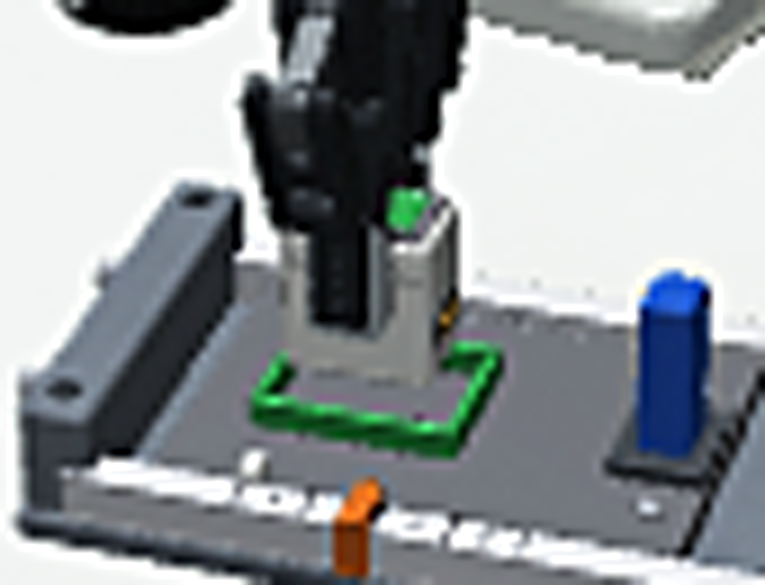

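```bash
python3 - <<'E'
from h import *
c=proj('side',[.607,-.007,.06])[0].astype(int); o=c-[40,30]
P=lambda pts,z: plane('side',np.array(pts)/9.+o-0.44,z)[:,:2]
a=np.radians(14.2); ux=np.array([np.cos(a),np.sin(a)]); uy=np.array([-ux[1],ux[0]]); R=np.array([ux,uy])
A=P([(435,386),(287,370)],.039); print((R@A.T).T.round(4))
B=P([(460,436),(253,402),(498,350)],.031); print((R@B.T).T.round(4))
E
```

```text
[[ 0.563  -0.1407]
 [ 0.6044 -0.1362]]
[[ 0.5527 -0.1307]
 [ 0.6123 -0.1296]
 [ 0.555  -0.1746]]
```

In the same view, the module lies within about 1 mm of the rim centre along both dock axes. Lowering it and letting go.

{"method": "send_rows", "body": {
  "rows": [
    [[0.1,0,0.7,0,1],[0,0,0.5,0,1],[0,0,0.4,0,1],[0,0,0,0,1],[0,0,0,0,1]]
  ]
}}

```text
time_s: 7.35
ee_pos: [0.605, -0.0057, 0.0537]
orientation: [-3.141, 0.0, -2.894]
contact_force: [-2.1, -0.5, 3.3]
opening: 0.35
```

```bash
python3 go.py .605 -.006 .053 14.2
```

```text
t 7.35 pos [ 0.605  -0.0057  0.0537] yaw -165.79 open 0.35 F [-2.1 -0.5  3.3]
turn rad 0.0001 then cm [ 0.01 -0.02  0.07] | untuned cm [ 0.01 -0.02  0.07]
```

{"method": "send_rows", "body": {
  "rows": [
    [[0,0,0,0,0.45],[0,0,0,0,0.45],[0,0,0,0,0.45],[0,0,-2,0,0.45],[0,0,-3,0,0.45],[0,0,-3,0,0.45],[0,0,-3,0,0.45]]
  ]
}}

```text
time_s: 8.05
ee_pos: [0.6048, -0.0057, 0.1643]
orientation: [-3.142, -0.0, -2.894]
contact_force: [0.8, 0.2, 0.5]
opening: 0.547
```

```bash
python3 go.py .5595 .253 .15 18; python3 - <<'E'
from h import *
for n in('side',):
    p,d=vision.grab_frame(n); np.savez(n+'3.npz',p=p,d=d); c=proj(n,[.607,-.007,.06])[0].astype(int); x,y=c
    cv2.imwrite(f'pics/g5{n}.png',cv2.resize(p[y-30:y+35,x-40:x+45],None,fx=9,fy=9,interpolation=cv2.INTER_CUBIC))
E
```

```text
t 8.05 pos [ 0.6048 -0.0057  0.1643] yaw -165.8 open 0.547 F [0.8 0.2 0.5]
turn rad -0.0664 then cm [-3.69 26.01  1.43] | untuned cm [-1.96 26.19  1.43]
```

View pics/g5side.png

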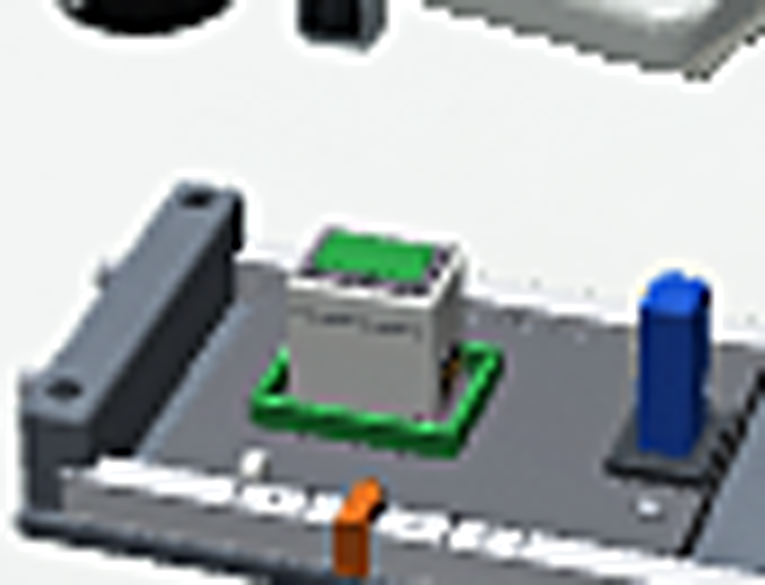

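The green module sits upright inside the green rim, base at about (365,400). Next is the red module.

{"method": "send_rows", "body": {
  "rows": [
    [[0,0,0,-0.066,0.3],[-0.6,4.3,0,0,0.3],[-0.6,4.3,0,0,0.3],[-0.6,4.3,0,0,0.3],[-0.6,4.3,0,0,0.3],[-0.6,4.3,0,0,0.3],[-0.6,4.3,1,0,0.3],[0,0,2,0,0.3]]
  ]
}}

```text
time_s: 8.9
ee_pos: [0.5595, 0.2561, 0.1339]
orientation: [3.14, 0.004, -2.823]
contact_force: [0.1, 0.8, 0.8]
opening: 0.7
```

{"method": "send_rows", "body": {
  "rows": [
    [[0,0,2,0,0.3],[0,0,0,0,0.3],[0,0,0,0,0.3]]
  ]
}}

```text
time_s: 9.2
ee_pos: [0.5597, 0.2506, 0.1135]
orientation: [-3.141, -0.0, -2.828]
contact_force: [0.0, 0.1, 1.1]
opening: 0.704
```

```bash
python3 go.py .5595 .253 .031 18
```

```text
t 9.2 pos [0.5597 0.2506 0.1135] yaw -162.02 open 0.704 F [0.  0.1 1.1]
turn rad -0.0003 then cm [-0.06  0.23  8.25] | untuned cm [-0.06  0.23  8.25]
```

{"method": "send_rows", "body": {
  "rows": [
    [[-0.1,0.2,2.5,0,0.3],[0,0,2.5,0,0.3],[0,0,2.2,0,0.3],[0,0,1,0,0.3],[0,0,0,0,0.3],[0,0,0,0,0.3],[0,0,0,0,1],[0,0,0,0,1]]
  ]
}}

```text
time_s: 10.0
ee_pos: [0.5606, 0.2535, 0.0326]
orientation: [3.141, 0.002, -2.828]
contact_force: [0.0, 0.3, 0.4]
opening: 0.37
```

{"method": "send_rows", "body": {
  "rows": [
    [[0,0,0,0,1],[0,0,0,0,1],[0,0,0,0,1],[0,0,0,0,1],[0,0,-2,0,1],[0,0,-3,0,1],[0,0,-4,0,1],[0,0,-3,0,1]]
  ]
}}

```text
time_s: 10.8
ee_pos: [0.56, 0.2531, 0.1534]
orientation: [3.142, 0.001, -2.828]
contact_force: [0.8, 0.4, 0.5]
opening: 0.343
```

```bash
python3 go.py .518 -.345 .15 -6.5
```

```text
t 10.8 pos [0.56   0.2531 0.1534] yaw -162.01 open 0.343 F [0.8 0.4 0.5]
turn rad 0.4274 then cm [ -2.6  -59.9    0.34] | untuned cm [ 22.47 -55.58   0.34]
```

{"method": "send_rows", "body": {
  "rows": [
    [[0,0,-0.5,0.142,1],[0,0,-0.5,0.142,1],[0,0,0,0.143,1],[-0.2,-4,0,0,1],[-0.2,-4,0,0,1],[-0.2,-4,0,0,1],[-0.2,-4,0,0,1],[-0.2,-4,0,0,1]]
  ]
}}

```text
time_s: 11.6
ee_pos: [0.5465, 0.0517, 0.1611]
orientation: [-3.142, -0.001, 3.029]
contact_force: [0.8, 0.4, -0.6]
opening: 0.348
```

{"method": "send_rows", "body": {
  "rows": [
    [[-0.2,-4,0,0,1],[-0.2,-4,0,0,1],[-0.2,-4,0,0,1],[-0.2,-4,0,0,1],[-0.2,-4,0,0,1],[-0.2,-4,0,0,1],[-0.2,-4,0,0,1],[-0.2,-4,0,0,1]]
  ]
}}

```text
time_s: 12.4
ee_pos: [0.5263, -0.268, 0.161]
orientation: [3.141, -0.001, 3.028]
contact_force: [0.5, 1.0, -0.3]
opening: 0.347
```

{"method": "send_rows", "body": {
  "rows": [
    [[-0.1,-4,0,0,1],[0,-3.5,1,0,1],[0,0,3,0,1],[0,0,3,0,1],[0,0,0,0,1],[0,0,0,0,1]]
  ]
}}

```text
time_s: 13.0
ee_pos: [0.5193, -0.3413, 0.0916]
orientation: [-3.141, -0.001, 3.029]
contact_force: [-0.5, -0.3, -0.7]
opening: 0.347
```

```bash
python3 go.py .518 -.345 .06 -6.5; python3 - <<'E'
from h import *
for n in('side','top'):
    p,d=vision.grab_frame(n); np.savez(n+'4.npz',p=p,d=d); c=proj(n,[.518,-.345,.05])[0].astype(int); x,y=c
    print(n,c)
    cv2.imwrite(f'pics/r1{n}.png',cv2.resize(p[y-30:y+30,x-40:x+40],None,fx=9,fy=9,interpolation=cv2.INTER_CUBIC))
E
```

```text
t 13.0 pos [ 0.5193 -0.3413  0.0916] yaw 173.54 open 0.347 F [-0.5 -0.3 -0.7]
turn rad 0.0007 then cm [ 0.09 -0.38  3.16] | untuned cm [ 0.09 -0.38  3.16]
side [382 204]
top [441 266]
```

View pics/r1side.png

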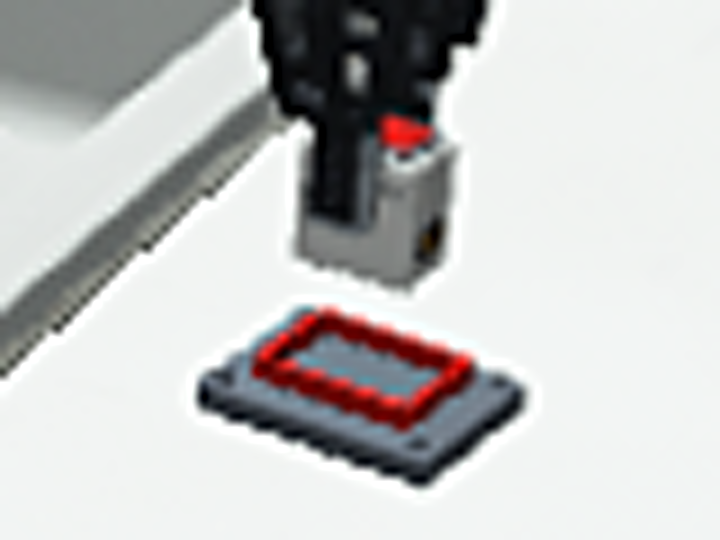

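View pics/r1top.png

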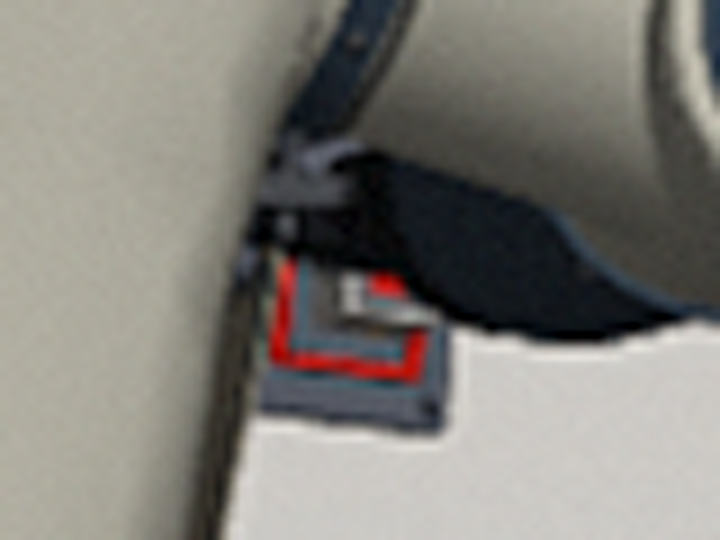

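{"method": "send_rows", "body": {
  "rows": [
    [[0,-0.4,1.5,0,1],[0,0,1.5,0,1],[0,0,0,0,1],[0,0,0,0,1]]
  ]
}}

```text
time_s: 13.5
ee_pos: [0.5198, -0.3454, 0.0629]
orientation: [-3.141, 0.002, 3.029]
contact_force: [-0.7, 0.4, -0.3]
opening: 0.346
```

```bash
python3 go.py .518 -.345 .043 -6.5; python3 - <<'E'
from h import *
for n in('side','top'):
    p,d=vision.grab_frame(n); np.savez(n+'5.npz',p=p,d=d); c=proj(n,[.518,-.345,.05])[0].astype(int); x,y=c
    cv2.imwrite(f'pics/r2{n}.png',cv2.resize(p[y-20:y+30,x-30:x+30],None,fx=12,fy=12,interpolation=cv2.INTER_CUBIC))
E
```

```text
t 13.5 pos [ 0.5198 -0.3454  0.0629] yaw 173.55 open 0.346 F [-0.7  0.4 -0.3]
turn rad 0.0009 then cm [0.19 0.02 1.99] | untuned cm [0.19 0.02 1.99]
```

View pics/r2side.png

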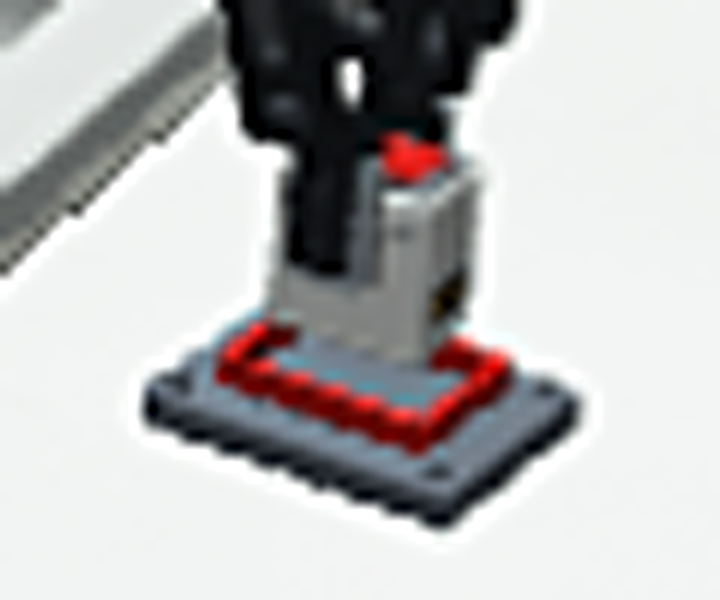

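View pics/r2top.png

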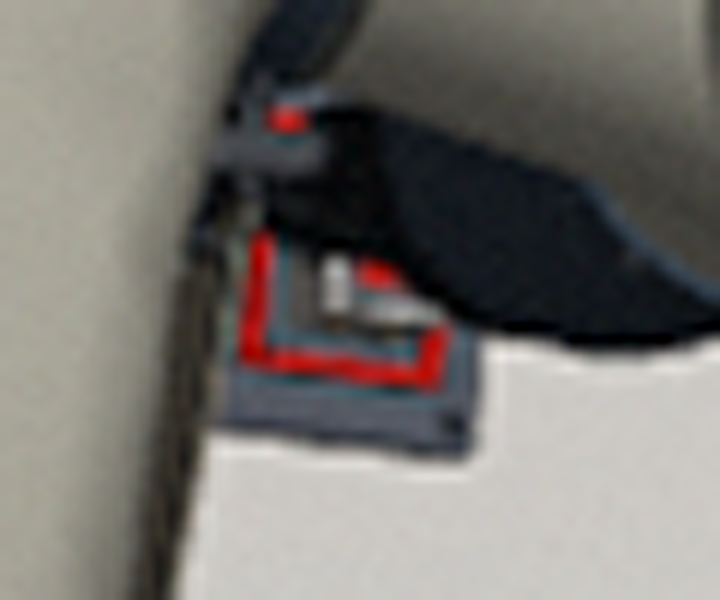

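```bash
python3 - <<'E'
from h import *
a=np.radians(-6.5); ux=np.array([np.cos(a),np.sin(a)]); uy=np.array([-ux[1],ux[0]]); R=np.array([ux,uy])
def P(n,pts,z):
    o=proj(n,[.518,-.345,.05])[0].astype(int)-[30,20]
    return (R@plane(n,np.array(pts)/12.+o-0.46,z)[:,:2].T).T.round(4)
print('tcp',R@[.5198,-.3454])
print('side mod',P('side',[(425,362),(272,318)],.032).tolist())
print('side rim',P('side',[(418,424),(222,360),(512,360)],.021).tolist())
print('top mod -x+y corner',P('top',[(323,316)],.080).tolist())
print('top rim',P('top',[(240,362),(440,388)],.021).tolist())
E
```

```text
tcp [ 0.55555904 -0.28433669]
side mod [[0.5296, -0.2727], [0.5709, -0.2689]]
side rim [[0.5245, -0.2622], [0.5793, -0.2604], [0.5222, -0.3056]]
top mod -x+y corner [[0.533, -0.2671]]
top rim [[0.527, -0.2626], [0.5264, -0.3091]]
```

Both views put the module about 2 mm short along the block's x. In y they disagree (+2 and -4 mm), so I'll leave y alone, shift x by 2 mm and lower.

{"method": "send_rows", "body": {
  "rows": [
    [[-0.2,0,0.6,0,1],[0,0,0.5,0,1],[0,0,0.5,0,1],[0,0,0.4,0,1],[0,0,0,0,1],[0,0,0,0,1]]
  ]
}}

```text
time_s: 14.2
ee_pos: [0.5212, -0.3456, 0.0444]
orientation: [-3.14, 0.001, 3.03]
contact_force: [-5.2, 6.0, 18.3]
opening: 0.34
```

```bash
python3 go.py .520 -.345 .043 -6.5; python3 - <<'E'
from h import *
for n in('side','top'):
    p,d=vision.grab_frame(n); c=proj(n,[.518,-.345,.05])[0].astype(int); x,y=c
    cv2.imwrite(f'pics/r3{n}.png',cv2.resize(p[y-20:y+30,x-30:x+30],None,fx=12,fy=12,interpolation=cv2.INTER_CUBIC))
E
```

```text
t 14.2 pos [ 0.5212 -0.3456  0.0444] yaw 173.58 open 0.34 F [-5.2  6.  18.3]
turn rad 0.0014 then cm [0.13 0.05 0.14] | untuned cm [0.13 0.05 0.14]
```

View pics/r3side.png

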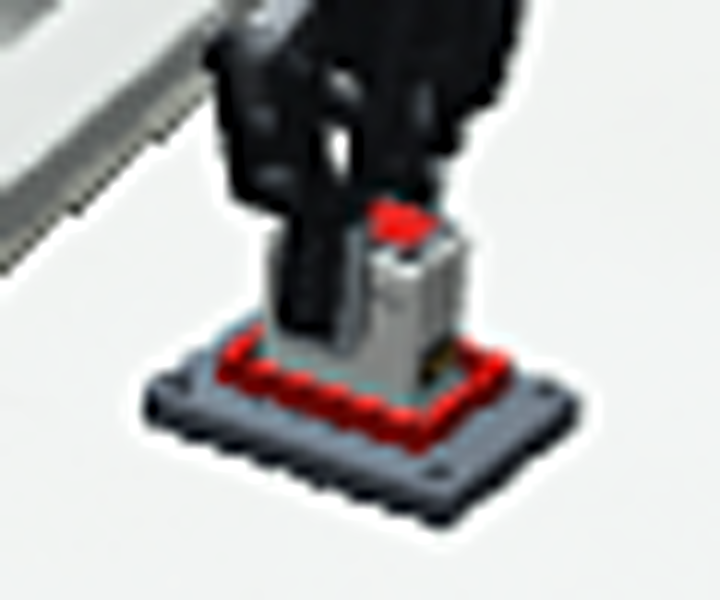

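The base is on the floor: z 44 mm, against 32.6 at the grasp plus 12. I'll relieve the push, then release.

{"method": "send_rows", "body": {
  "rows": [
    [[0,0,-0.1,0,1],[0,0,0,0,0.45],[0,0,0,0,0.45],[0,0,0,0,0.45],[0,0,-2,0,0.45],[0,0,-3,0,0.45],[0,0,-3,0,0.45],[0,0,-4,0,0.45]]
  ]
}}

```text
time_s: 15.1
ee_pos: [0.5201, -0.3449, 0.1615]
orientation: [3.14, -0.004, 3.028]
contact_force: [0.6, -0.4, -0.1]
opening: 0.55
```

```bash
python3 go.py .524 -.027 .15 14.2; python3 - <<'E'
from h import *
for n in('side','top'):
    p,d=vision.grab_frame(n); np.savez(n+'6.npz',p=p,d=d); c=proj(n,[.518,-.345,.05])[0].astype(int); x,y=c
    cv2.imwrite(f'pics/r4{n}.png',cv2.resize(p[y-20:y+30,x-30:x+30],None,fx=12,fy=12,interpolation=cv2.INTER_CUBIC))
E
```

```text
t 15.1 pos [ 0.5201 -0.3449  0.1615] yaw 173.5 open 0.55 F [ 0.6 -0.4 -0.1]
turn rad -0.3613 then cm [-8.18 30.72  1.15] | untuned cm [ 3.21 31.63  1.15]
```

View pics/r4side.png

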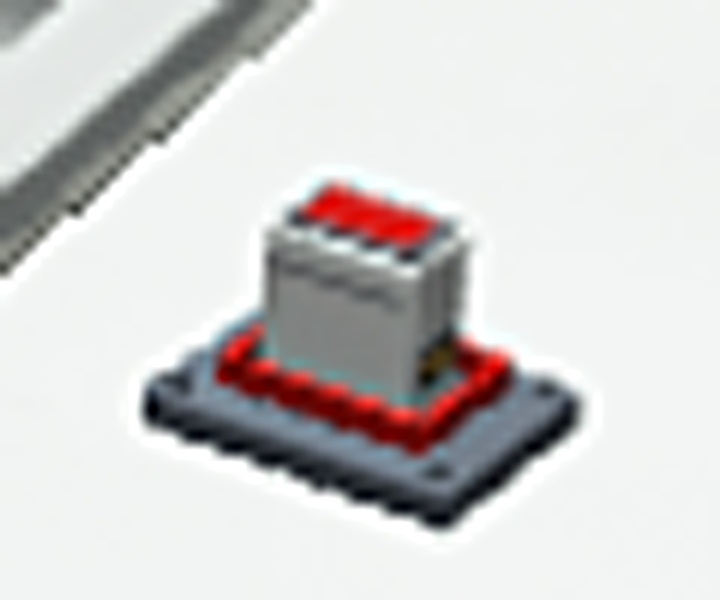

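View pics/r4top.png

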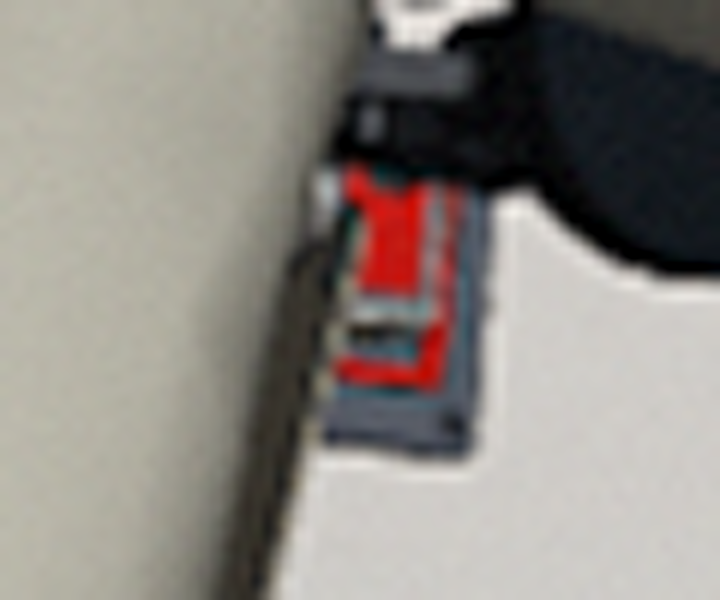

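The red module sits upright within the red rim, base at about (340,380) in the side crop. Next, the handle.

{"method": "send_rows", "body": {
  "rows": [
    [[0,0,0,-0.12,0.4],[0,0,0,-0.12,0.4],[0,0,0,-0.121,0.4],[-1.1,4.1,0,0,0.4],[-1.1,4.1,0,0,0.4],[-1.1,4.1,0,0,0.4],[-1.1,4.1,0,0,0.4],[-1.1,4.1,0,0,0.4]]
  ]
}}

```text
time_s: 16.0
ee_pos: [0.5238, -0.1316, 0.1619]
orientation: [3.142, -0.0, -2.894]
contact_force: [1.2, 0.6, -0.3]
opening: 0.596
```

{"method": "send_rows", "body": {
  "rows": [
    [[-1.1,4.1,0,0,0.4],[-1.1,4.1,0,0,0.4],[-0.5,2,1.5,0,0.4],[0,0,1.5,0,0.4],[0,0,0,0,0.4],[0,0,0,0,0.4]]
  ]
}}

```text
time_s: 16.6
ee_pos: [0.5252, -0.028, 0.1323]
orientation: [-3.141, -0.001, -2.894]
contact_force: [0.1, -1.5, -0.3]
opening: 0.599
```

```bash
python3 go.py .523 -.0266 .053 14.2; python3 - <<'E'
from h import *
for n in('side','top'):
    p,d=vision.grab_frame(n); np.savez(n+'7.npz',p=p,d=d); 
p=np.load('side7.npz')['p'];x,y=proj('side',[.57,-.02,.06])[0].astype(int)
cv2.imwrite(f'pics/h1side.png',cv2.resize(p[y-45:y+45,x-60:x+60],None,fx=6,fy=6,interpolation=cv2.INTER_CUBIC))
# red module check
p=np.load('top7.npz')['p']
cv2.imwrite('pics/h1top.png',p[180:300,240:470].repeat(3,0).repeat(3,1))
from meas import *
import meas
meas.LIST=[('mr','red',(.52,-.345),.060),('rimz','red',(.52,-.345),.021),('mg','green',(.605,-.006),.07),('rim','green',(.605,-.006),.031)]
run(np.load('top7.npz')['p'],np.load('side7.npz')['p'])
E
```

```text
t 16.6 pos [ 0.5252 -0.028   0.1323] yaw -165.8 open 0.599 F [ 0.1 -1.5 -0.3]
turn rad -0.0001 then cm [0.18 0.19 7.93] | untuned cm [0.18 0.19 7.93]
top mr 89 mean [ 0.5103 -0.3281] ang,std (np.float64(23.67482082079397), array([0.02207398, 0.01232091])) rect (array([ 516.7, -337.8]), array([46.1, 58.6]), 83.1)
top rimz 89 mean [ 0.514  -0.3375] ang,std (np.float64(23.674820820793997), array([0.02273153, 0.01268793])) rect (array([ 520.7, -347.5]), array([47.5, 60.3]), 83.1)
top mr 11 mean [ 0.5348 -0.3615] ang,std (np.float64(-6.204820574390717), array([0.00528115, 0.00129911])) rect (array([ 533.6, -361.6]), array([ 2.7, 16.5]), 88.0)
top rimz 11 mean [ 0.5393 -0.372 ] ang,std (np.float64(-6.20482057439092), array([0.00543847, 0.0013378 ])) rect (array([ 538., -372.]), array([ 2.8, 17. ]), 88.0)
top mr 77 mean [ 0.5221 -0.3455] ang,std (np.float64(-8.956130737106745), array([0.0088969 , 0.00535524])) rect (array([ 522. , -345.5]), array([18.1, 30.2]), 81.1)
top rimz 77 mean [ 0.5262 -0.3554] ang,std (np.float64(-8.956130737106797), array([0.00916192, 0.00551476])) rect (array([ 52
[... 329 characters left out ...]
17. , -368.5]), array([2.8, 8.5]), 88.0)
side mr 32 mean [ 0.5188 -0.3442] ang,std (np.float64(-13.457027487050961), array([0.00905469, 0.00555231])) rect (array([ 518.2, -344.6]), array([18.8, 30.6]), 82.9)
side rimz 84 mean [ 0.5096 -0.3271] ang,std (np.float64(22.096458788080472), array([0.02116065, 0.01378883])) rect (array([ 515.9, -337.7]), array([58.8, 63.3]), 88.5)
side mg 47 mean [ 0.6039 -0.0048] ang,std (np.float64(19.41710569187175), array([0.00864428, 0.00521757])) rect (array([604.2,  -5. ]), array([28.7, 17.2]), 16.5)
side rim 46 mean [0.5961 0.0048] ang,std (np.float64(31.53951581707825), array([0.02285537, 0.01208287])) rect (array([603.6,  -4.4]), array([58.9, 45. ]), 15.0)
```

View pics/h1side.png

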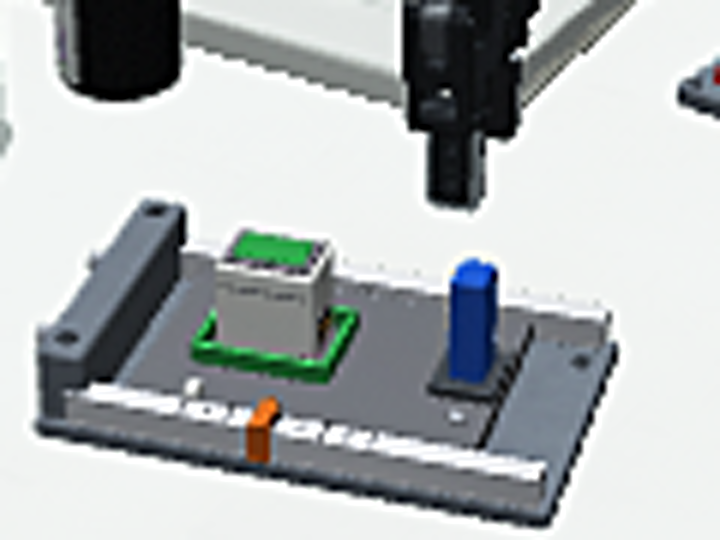

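View pics/h1top.png

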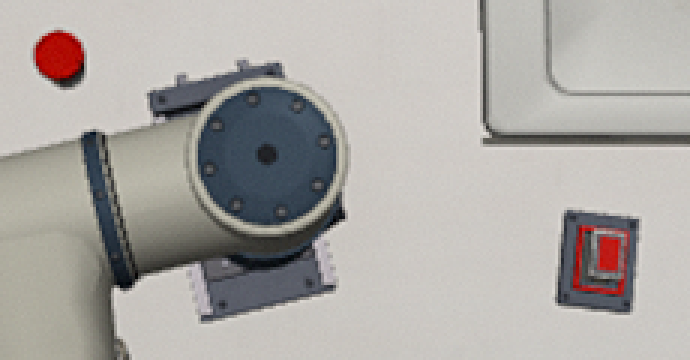

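Tag and rim centres agree within 2.5 mm for red and 1 mm for green, so both are seated. Now I'll estimate the pull distance from the first pictures.

```bash
cat > trav.py <<'E'
from m import *
a=np.radians(14.2); ux=np.array([np.cos(a),np.sin(a)]); uy=np.array([-ux[1],ux[0]]); R=np.array([ux,uy])
def trav(n,p,prev=None):
    # pointer: bright, low-saturation blob within dock-frame window on carriage left edge
    H,W=p.shape[:2]; c=proj(n,[.575,.04,.03])[0].astype(int)
    ys,xs=np.mgrid[c[1]-60:c[1]+60,c[0]-70:c[0]+70]; uv=np.c_[xs.ravel(),ys.ravel()]
    q=(R@plane(n,uv,.029)[:,:2].T).T-R@np.array([.605,-.006])
    v=p[uv[:,1],uv[:,0]].astype(int); mn=v.min(1)
    b,g,r=v.T
    fl=(r-b>70)&(q[:,1]>.035)&(q[:,1]<.075)&(q[:,0]>-.09)&(q[:,0]<.04)
    qf=(R@plane(n,uv,.032)[:,:2].T).T-R@np.array([.605,-.006])
    po=(mn>150)&(q[:,1]>.036)&(q[:,1]<.049)&(q[:,0]>-.08)&(q[:,0]<.06)
    w=(mn[po]-140.)
    print(n,'flag n',fl.sum(),'dock xy',qf[fl].mean(0).round(4),'pointer n',po.sum(),(q[po]*w[:,None]).sum(0)/w.sum(),'x range',q[po].min(0).round(4),q[po].max(0).round(4),uv[po].mean(0))
    return 
E
python3 - <<'E'
from trav import *
trav('top',np.load('top0.npz')['p']); trav('side',np.load('side0.npz')['p'])
s=np.load('side0.npz')['p'];c=proj('side',[.575,.04,.03])[0].astype(int);print(c)
x,y=c
cv2.imwrite('pics/f0.png',cv2.resize(s[y-20:y+20,x-27:x+27],None,fx=14,fy=14,interpolation=cv2.INTER_CUBIC))
E
```

```text
top flag n 19 dock xy [-0.0126  0.0601] pointer n 6 [0.02221906 0.04510967] x range [0.0199 0.0423] [0.024  0.0484] [300.  231.5]
side flag n 24 dock xy [-0.0165  0.0666] pointer n 3 [0.01947675 0.04548608] x range [0.0168 0.0446] [0.0214 0.0461] [283. 265.]
[296 268]
```

View pics/f0.png

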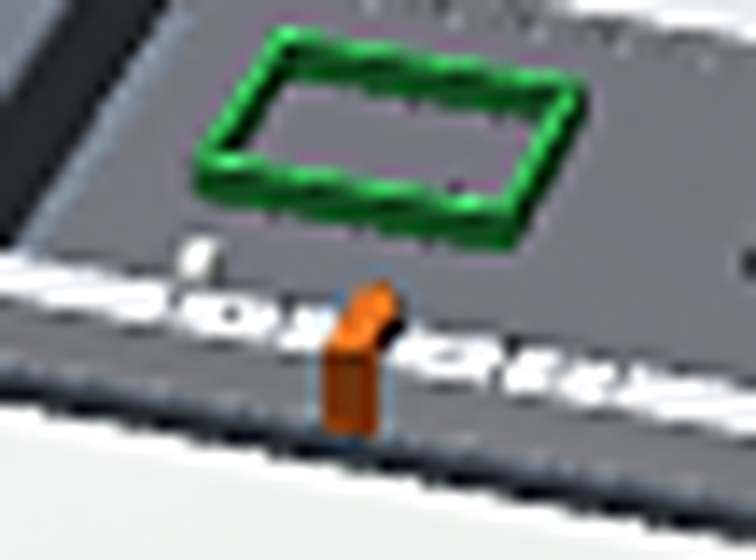

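Both views give about 35–36 mm of travel, which fits the stated 35–65. Lowering onto the handle.

{"method": "send_rows", "body": {
  "rows": [
    [[0.2,0.15,1.5,0,0.4],[0,0,2,0,0.4],[0,0,0,0,0.4],[0,0,0,0,0.4]]
  ],
  "force": 60
}}

```text
time_s: 17.1
ee_pos: [0.5234, -0.0272, 0.0981]
orientation: [-3.141, 0.001, -2.894]
contact_force: [-0.2, 0.3, 0.0]
opening: 0.599
```

```bash
python3 go.py .523 -.0266 .053 14.2; python3 - <<'E'
from h import *
p,d=vision.grab_frame('side');x,y=proj('side',[.53,-.02,.06])[0].astype(int)
cv2.imwrite(f'pics/h2side.png',cv2.resize(p[y-30:y+30,x-40:x+40],None,fx=9,fy=9,interpolation=cv2.INTER_CUBIC))
E
```

```text
t 17.1 pos [ 0.5234 -0.0272  0.0981] yaw -165.83 open 0.599 F [-0.2  0.3  0. ]
turn rad -0.0004 then cm [0.02 0.07 4.51] | untuned cm [0.02 0.07 4.51]
```

View pics/h2side.png

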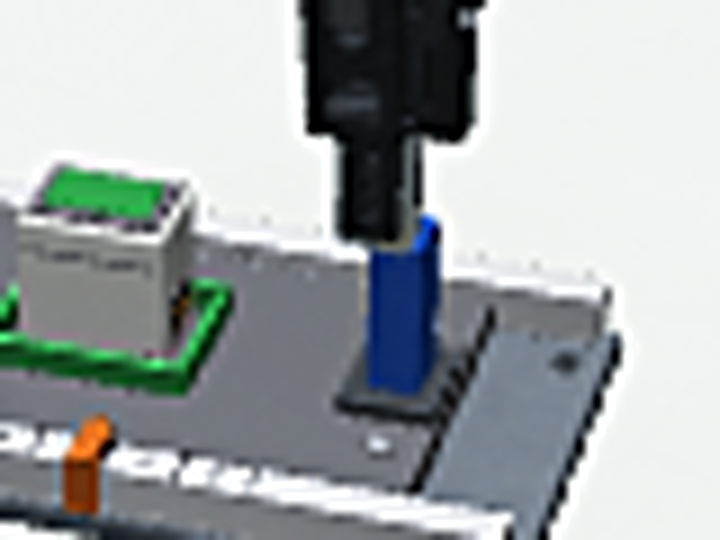

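The near finger at (375,200) stands in front of the handle at (405,310), as expected with the jaws open. I'll go down and close.

{"method": "send_rows", "body": {
  "rows": [
    [[0,0,1.5,0,0.4],[0,0,1.5,0,0.4],[0,0,1.3,0,0.4],[0,0,0,0,0.4],[0,0,0,0,1],[0,0,0,0,1],[0,0,0,0,1],[0,0,0,0,1]]
  ]
}}

```text
time_s: 17.95
ee_pos: [0.5241, -0.0273, 0.0558]
orientation: [-3.14, 0.002, -2.893]
contact_force: [1.2, -4.4, 6.4]
opening: 0.223
```

{"method": "send_rows", "body": {
  "rows": [
    [[0,0,0,0,1],[0,0,0,0,1],[0,0,0,0,1]]
  ]
}}

```text
time_s: 18.25
ee_pos: [0.524, -0.0273, 0.0558]
orientation: [-3.14, 0.002, -2.893]
contact_force: [-0.7, -4.6, 6.5]
opening: 0.229
```

```bash
python3 go.py .4892 -.035 .055 14.2; python3 - <<'E'
from h import *
p,d=vision.grab_frame('side');x,y=proj('side',[.57,-.02,.06])[0].astype(int)
cv2.imwrite(f'pics/h3side.png',cv2.resize(p[y-40:y+40,x-50:x+50],None,fx=7,fy=7,interpolation=cv2.INTER_CUBIC))
E
```

```text
t 18.25 pos [ 0.524  -0.0273  0.0558] yaw -165.78 open 0.229 F [-0.7 -4.6  6.5]
turn rad 0.0003 then cm [3.57 0.11 0.08] | untuned cm [3.57 0.11 0.08]
```

View pics/h3side.png

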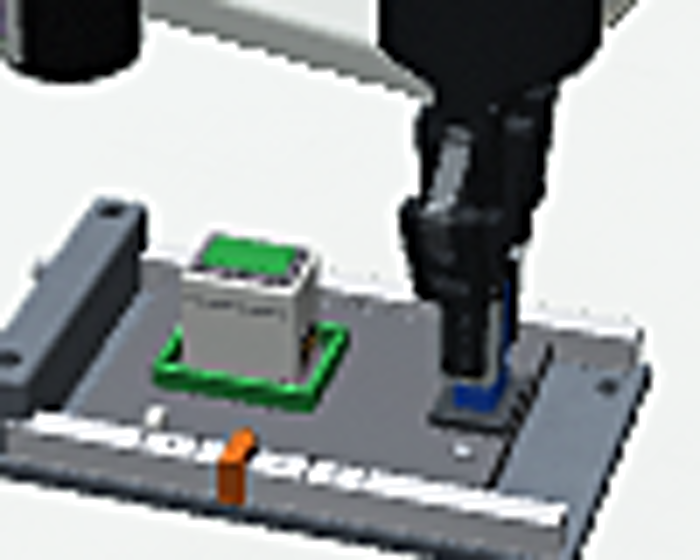

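The handle is gripped at 19.5 mm. Pull gently, most of the way first.

{"method": "send_rows", "body": {
  "rows": [
    [[0.2,0,0,0,1],[0.4,0,0,0,1],[0.6,0,0,0,1],[0.6,0,0,0,1],[0.6,0,0,0,1],[0.5,0,0,0,1],[0.3,0,0,0,1],[0.2,0,0,0,1]]
  ]
}}

```text
time_s: 19.1
ee_pos: [0.4933, -0.035, 0.0558]
orientation: [-3.14, 0.007, -2.893]
contact_force: [7.8, -4.3, -0.9]
opening: 0.222
```

{"method": "send_rows", "body": {
  "rows": [
    [[0,0,0,0,1],[0,0,0,0,1]]
  ]
}}

```text
time_s: 19.3
ee_pos: [0.4933, -0.035, 0.0558]
orientation: [-3.14, 0.007, -2.893]
contact_force: [8.0, -3.4, 0.5]
opening: 0.227
```

```bash
python3 go.py .4892 -.035 .055 14.2; python3 - <<'E'
from trav import *
for n in('top','side'):
    p,d=vision.grab_frame(n); np.savez(n+'8.npz',p=p,d=d); trav(n,p)
c=proj('side',[.575,.04,.03])[0].astype(int);x,y=c
cv2.imwrite('pics/f1.png',cv2.resize(p[y-20:y+20,x-27:x+27],None,fx=14,fy=14,interpolation=cv2.INTER_CUBIC))
p=np.load('top8.npz')['p']
x,y=proj('top',[.575,.04,.03])[0].astype(int)
cv2.imwrite('pics/f1t.png',cv2.resize(p[y-20:y+20,x-27:x+27],None,fx=14,fy=14,interpolation=cv2.INTER_CUBIC))
E
```

```text
t 19.3 pos [ 0.4933 -0.035   0.0558] yaw -165.75 open 0.227 F [ 8.  -3.4  0.5]
turn rad 0.0008 then cm [0.4  0.1  0.08] | untuned cm [0.4  0.1  0.08]
top flag n 14 dock xy [-0.0116  0.0596] pointer n 45 [-0.039719    0.04333875] x range [-0.0789  0.0366] [-0.0056  0.0487] [306.35555556 253.88888889]
side flag n 24 dock xy [-0.0165  0.0666] pointer n 3 [-0.0122866   0.04552206] x range [-0.014   0.0441] [-0.0116  0.0488] [295.33333333 267.33333333]
```

View pics/f1.png

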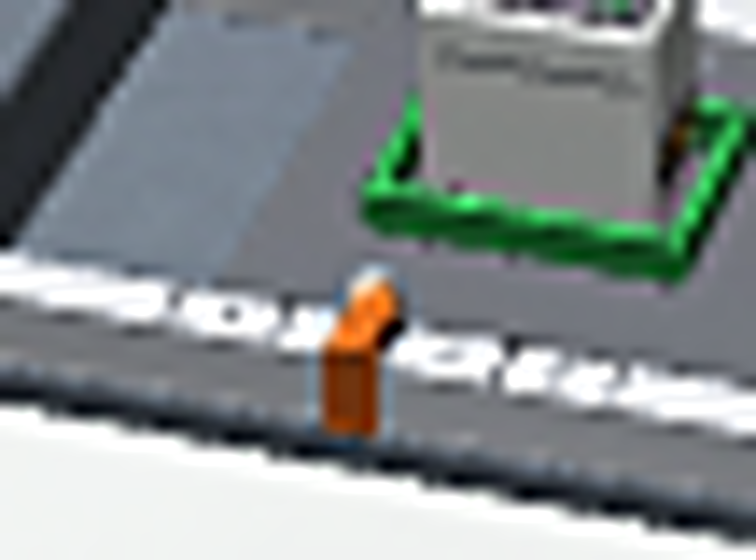

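View pics/f1t.png

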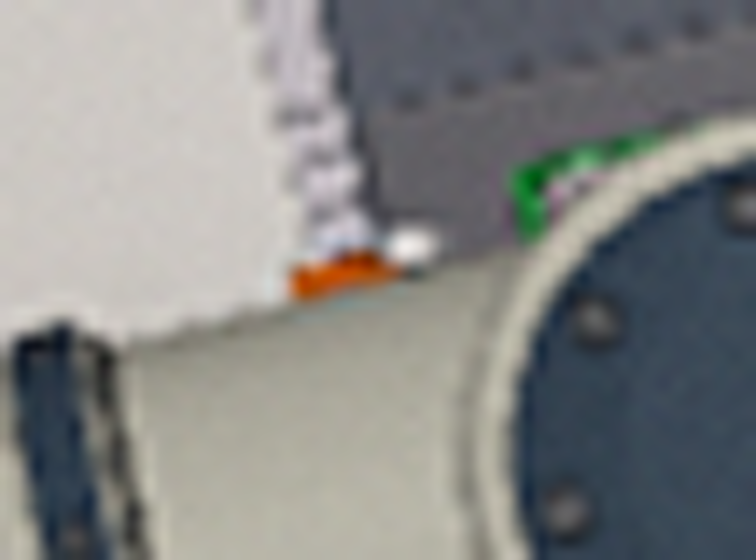

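The carriage has come out 31.6 mm. In the top crop the pointer at (413,245) is about 3.5–4 mm short of the flag's centreline, which extends to (413,262). I'll pull 3.8 mm more.

{"method": "send_rows", "body": {
  "rows": [
    [[0.2,0,0,0,1],[0.18,0,0,0,1],[0,0,0,0,1],[0,0,0,0,1],[0,0,0,0,1],[0,0,0,0,1]]
  ]
}}

```text
time_s: 20.0
ee_pos: [0.4897, -0.0358, 0.0558]
orientation: [-3.14, 0.007, -2.893]
contact_force: [8.8, -4.4, -1.1]
opening: 0.221
```

```bash
python3 go.py .4892 -.035 .055 14.2; python3 - <<'E'
from trav import *
for n in('top','side'):
    p,d=vision.grab_frame(n); np.savez(n+'9.npz',p=p,d=d); trav(n,p)
c=proj('side',[.575,.04,.03])[0].astype(int);x,y=c
cv2.imwrite('pics/f2.png',cv2.resize(p[y-30:y+20,x-27:x+40],None,fx=11,fy=11,interpolation=cv2.INTER_CUBIC))
p=np.load('top9.npz')['p']
x,y=proj('top',[.575,.04,.03])[0].astype(int)
cv2.imwrite('pics/f2t.png',cv2.resize(p[y-20:y+20,x-27:x+27],None,fx=14,fy=14,interpolation=cv2.INTER_CUBIC))
E
```

```text
t 20.0 pos [ 0.4897 -0.0358  0.0558] yaw -165.75 open 0.221 F [ 8.8 -4.4 -1.1]
turn rad 0.0009 then cm [0.03 0.1  0.08] | untuned cm [0.03 0.1  0.08]
top flag n 19 dock xy [-0.0126  0.0601] pointer n 40 [-0.04717429  0.04318401] x range [-0.0789  0.0366] [-0.0117  0.0487] [306.575 255.725]
side flag n 24 dock xy [-0.0165  0.0666] pointer n 2 [-0.01745512  0.04691759] x range [-0.0176  0.0434] [-0.0163  0.0474] [297.  267.5]
```

View pics/f2.png

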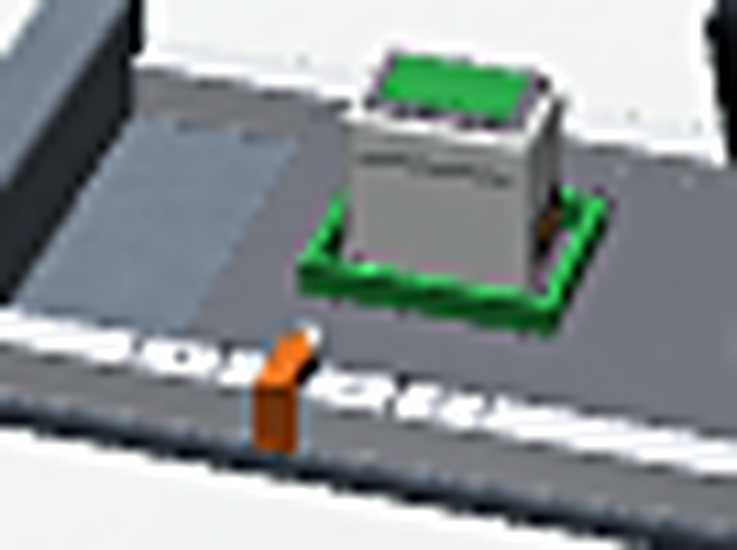

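View pics/f2t.png

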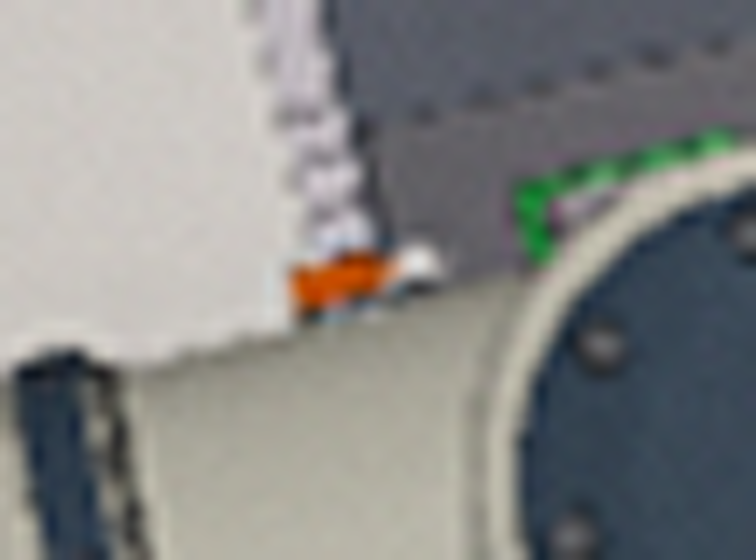

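The pointer at (415,262) now lies on the flag's centreline in the top view, and the side view has it directly behind the flag tip. A final check of the bystanders and stillness, then I'll hand in.

```bash
python3 - <<'E'
from meas import *
import meas
meas.LIST=[('cup','red',(.70,.155),.066),('mr','red',(.522,-.345),.060),('flag','orange',(.577,.05),.033),('timerbtn','red',(.392,.278),.018)]
for a in('0','9'):
    print(a); run(np.load(f'top{a}.npz')['p'],np.load(f'side{a}.npz')['p'])
d=cv2.absdiff(np.load('side0.npz')['p'],np.load('side9.npz')['p']).max(2)>40
for nm,P in dict(cup=(.70,.155,.03),timer=(.4,.29,.01),tally=(.37,-.2,.01)).items():
    x,y=proj('side',P)[0].astype(int); print(nm,(x,y),'changed px',d[y-15:y+15,x-15:x+15].sum())
s=bot.get_state(); print(s['time_s'],abs(s['qvel']).max(),s['opening'],s['contact_force'])
E
```

```text
0
top cup 205 mean [0.7017 0.1549] ang,std (np.float64(50.76876207570197), array([0.01139445, 0.01110933])) rect (array([701.7, 154.2]), array([45.1, 41.2]), 1.5)
top mr 131 mean [ 0.5163 -0.3378] ang,std (np.float64(-9.809468674782394), array([0.0212608 , 0.01739763])) rect (array([ 516.7, -337.6]), array([45.9, 59.2]), 83.3)
top timerbtn 14 mean [0.3925 0.2785] ang,std (np.float64(36.486369191409715), array([0.00289787, 0.0027979 ])) rect (array([392.5, 279. ]), array([8.2, 8.4]), 0.3)
top flag 8 mean [0.5781 0.0504] ang,std (np.float64(-78.04334649358084), array([0.00441752, 0.00104696])) rect (array([577.8,  49.7]), array([ 2.8, 13.9]), 0.3)
side cup 237 mean [0.6928 0.1634] ang,std (np.float64(-51.873454317584795), array([0.01569908, 0.01126472])) rect (array([693.6, 163.3]), array([44.1, 56.1]), 31.6)
side timerbtn 24 mean [0.3879 0.2792] ang,std (np.float64(-26.894331911409374), array([0.00317024, 0.00298267])) rect (array([387.7, 279.1]), array([ 9.3, 10.7]), 66.9)
side flag 12 mean [0.5734 0.0526] ang,std (np.float64(-83.68329748041924), array([0.00500666, 0.00189883])) rect
[... 1394 characters left out ...]
634] ang,std (np.float64(-51.873454317584795), array([0.01569908, 0.01126472])) rect (array([693.6, 163.3]), array([44.1, 56.1]), 31.6)
side timerbtn 24 mean [0.3879 0.2792] ang,std (np.float64(-26.894331911409374), array([0.00317024, 0.00298267])) rect (array([387.7, 279.1]), array([ 9.3, 10.7]), 66.9)
side flag 13 mean [0.5735 0.0518] ang,std (np.float64(-82.5161618647008), array([0.00564717, 0.00183166])) rect (array([573.5,  50.8]), array([ 6. , 18.7]), 11.2)
cup (np.int64(225), np.int64(276)) changed px 0
timer (np.int64(304), np.int64(369)) changed px 0
tally (np.int64(410), np.int64(253)) changed px 0
20.1 0.0009470533607297873 0.22212020203714378 [ 7.42356166 -5.09168248 -1.20206501]
```

{"method": "send_rows", "body": {
  "rows": [
    [[0,0,0,0,1],[0,0,0,0,1],[0,0,0,0,1]]
  ]
}}

```text
time_s: 20.4
ee_pos: [0.4897, -0.0358, 0.0559]
orientation: [-3.14, 0.007, -2.893]
contact_force: [8.4, -4.1, -0.3]
opening: 0.219
```

```bash
python3 -c "
from bench import bot
print(bot.finish_job())"
```

```text
the job is handed in; nothing more can be done
None
```

I seated the green-tagged module in the green nest and the red-tagged one in the red nest. I then gripped the blue handle, pulled the carriage out about 35 mm to the orange flag, and handed the job in at 20.4 s while still holding it. No verdict is reported.

**Last checks:**
- **Modules:** Both stand upright in their nests. Tag and rim centres agree within about 1 mm for green and 2.5 mm for red, against the 7 mm allowed. The green module looked unchanged in its nest after the pull.
- **Pointer:** It lies on the flag's centreline in the top view, to about 1–2 mm. In the side view it is partly hidden behind the flag tip.
- **Handle:** The opening was 19 mm on the 20 mm handle, the arm read about 8–9 N of spring pull, and it was still.
- **Surroundings:** The flag, cup and timer measured where they started. The side view showed no change at the cup, timer or tally counter. I did not measure the two dropper bottles, but the arm's path stayed clear of them.

**Disagreements:**
- **Cameras:** The two cameras differed by about 3–6 mm in x, so I used averages and checked each fit within one view. For red they also disagreed in y, by +2 and -4 mm, so I left y as it was.
- **Red contact force:** Lowering the red module pressed it on the nest floor with about 18 N. I eased off before letting go.

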